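# Put the glassware into its own packing trays

### The arm

A 6-joint arm with a two-finger parallel gripper is mounted at the origin on the work surface. World frame = base frame: x ahead of the robot, y to its left, z up, the work surface at z = 0. Lengths are in m, angles in degrees, forces in N, time in s.
With the tool pointing down it reaches from about 0.325 to 0.75 m from the base axis. Payload 7.6 kg.
Tool frame: the origin (TCP) lies at the very end of the fingers, on their centre line; the grasp point (between the pads) lies 19 mm behind it; z points along the fingers, y is the line along which they close (so a half turn about z gives the same grasp; the last joint's range is limited). The gripper opens to 85 mm and grips with 20 to 120 N. Pads are 22 mm wide; open, the fingers measure 114 mm over their backs; the gripper's body (76 mm by 85 mm) begins 54 mm behind the grasp point. The pads swing forward as they close: fully open they stand 13 mm farther back than shut.
Start: joints at [73.321, 2.991, 80.254, -0, 96.75, -4.028], TCP at [0.115, 0.512, 0.192] pointing down, gripper open.
Joint ranges: [-166.34, 166.34], [-52.06, 124.39], [6.96, 135.62], [-60.46, 240.46], [14.63, 156.25], [-167.68, 167.68]. Speed limits (degrees/s): [147.25, 147.25, 172.46, 180, 180, 180].

### API

Orientations are given as a 3x3 rotation matrix whose columns are the frame's x, y, z axes.
In Python, from bench import r gives the robot as it stands.
- The arm moves only by the tool jog_arm, never from a script. Its argument "plan" is one flat list of numbers, 7 for each row, row after row: the shift along the world's x, y, z in mm, then the turn, a rotation vector about the world's x, y, z in degrees, then the opening, from -1 (shut) to 1 (fully open). In form: [tx, ty, tz, wx, wy, wz, hand, tx, ty, tz, wx, wy, wz, hand, ...]. A call has 1 to 20 rows; each row is the pose to reach, as a shift and turn from the pose commanded when the call began; what a row does not reach only later rows make up. A row lasts 1/12 s, in which the tool goes at most 41.7 mm and 7.16 degrees, less where a joint would pass 70% of its speed; a pose out of reach is approached as far as the arm can. A call with a gripper value outside its range is refused whole. The fingers move at their own pace and stop on an object; "grip_force" is the grip in N (left out, the last holds). Time passes only in rows, so rows that repeat a pose let the fingers close. It gives the time, the measured TCP pose, the force, the opening and the grip force at its end, in the units of the state.
- r.get_state(): the state, without advancing time (a new reading comes with each control period).
- r.camera(name): name is "side" or "top"; returns a dict with "img" (480x640x3 uint8, red, green, blue), "range_z" (480x640 float32, m along the optical axis (not along the pixel's ray), 0 where there is no reading), "K" (3x3 intrinsics, pixels), "rvec" (rotation vector, rad) and "tvec" (3), from world to camera coordinates, as OpenCV has them. Camera axes: x right, y down, z forward; pixel columns grow to the right and rows downward; lengths in m; the calibration is good to about 2 mm. A picture is of the moment at which its call begins.
- r.close_job(): hands the job in; it is judged then, once.
Trained networks look in a picture, given as the dict that the camera call returned (one of the last four; its "shot" number tells which), for a name from the list of things; names that differ only in an ending like _2 or _b are one class to them, and where a whole thing is asked for, a point or a joint stands for the part that bears it (a point fixed in the world has none). Each returns a list of dicts, best first, with "confidence" (0 to 1); they miss things now and then, are a little off and sometimes report something else, mostly with a low value. They report only what shows in the picture. A call takes as long as a camera call.
- r.spot_in(picture, query): "rect" ([left, top, width, height] in pixels, round what is visible of it).
- r.masks_of(picture, query): "region" (480x640 bool, what is visible of it) and "rect" ([left, top, width, height] in pixels, round what is visible of it).
- r.landmark_of(picture, query): "location" ([column, row] in pixels: a listed point, or the origin of a listed thing).
The state is a dict: "clock": time; "qpos": joint angles; "joint_velocities": joint speeds; "joint_efforts": joint torques, N m; "position": TCP position; "eef_rot": TCP orientation; "wrist_force": force on the tool from outside, world axes, zero at the start; "torque": the same for the moment, N m; "opening": finger opening in m; "finger_force": force on a finger pad.
Only numpy, scipy, OpenCV 4.12 (cv2) and the standard library are available. Lean on these libraries where they do the work, as an engineer would, in place of code of your own. Each camera call takes 0.05 s, during which the arm holds its last target. There are 200 camera calls.

### The job

The four capped glass pieces stand in the wrong packing trays. Move each one to the middle of the tray that suits its outline (wide round jar: big round tray; slim round bottle: small round tray; square bottle: square tray; flat flask: oblong tray), upright, one piece per tray, using the free black rubber mat to park a piece on the way. It is glass: set it down gently without letting it drop or fall over, put it only in trays or on the mat and never on the bare bench, and leave the loose roll of tape where it lies.

Things in the scene. Friction and masses are not known exactly. Their poses are not given: they have to be found in the camera images.
- jar: Amber glass with a black cap, like the other three pieces; loose, stands upright. Origin: centre of its underside, z up. Wide round jar: diameter 56, straight sides up to 68, cap diameter 53, total height 85 mm.
- slim_bottle: Amber glass with a black cap, like the other three pieces; loose, stands upright. Origin: centre of its underside, z up. Slim round bottle: diameter 36, straight sides up to 72, cap diameter 22, total height 98 mm.
- square_bottle: Amber glass with a black cap, like the other three pieces; loose, stands upright. Origin: centre of its underside, z up. Square bottle: 46 x 46 mm, sides along its x and y axes, straight up to 68, round cap diameter 26, total height 92 mm.
- flask: Amber glass with a black cap, like the other three pieces; loose, stands upright. Origin: centre of its underside, z up. Flat flask: 60 mm along its x axis, 32 mm along its y axis, straight sides up to 69, round cap diameter 22, total height 94 mm.
- tray_big_round: Fixed to the bench, low off-white moulded-paper packing tray with an open top: floor 8 mm thick, rim 18 mm high over the bench, walls 6 mm. Origin: centre of its underside, at bench height; z up. Big round tray, 104 mm inside and 116 mm outside diameter; the jar belongs in it.
- tray_small_round: Fixed to the bench, low off-white moulded-paper packing tray with an open top: floor 8 mm thick, rim 18 mm high over the bench, walls 6 mm. Origin: centre of its underside, at bench height; z up. Small round tray, 80 mm inside and 92 mm outside diameter; the slim bottle belongs in it.
- tray_square: Fixed to the bench, low off-white moulded-paper packing tray with an open top: floor 8 mm thick, rim 18 mm high over the bench, walls 6 mm. Origin: centre of its underside, at bench height; z up. Square tray, 88 x 88 mm inside, 100 x 100 mm outside, sides along its x and y axes; the square bottle belongs in it.
- tray_oblong: Fixed to the bench, low off-white moulded-paper packing tray with an open top: floor 8 mm thick, rim 18 mm high over the bench, walls 6 mm. Origin: centre of its underside, at bench height; z up. Oblong tray, inside 76 mm along its x axis and 124 mm along its y axis (outside 88 x 136); the flask belongs in it, either way round.
- mat: Flat black rubber mat, 110 x 110 mm, 8 mm thick, fixed to the bench, empty at the start: the parking place. Origin: centre of its underside, at bench height; its top is 8 mm higher.
- tape_roll: Small loose roll of clear tape lying flat on the bench, diameter 54 mm, 19 mm high; leave it alone. Origin: centre of its underside.

How it is judged (in metres and radians):
On the way:
1. one of the glass pieces is parked on the rubber mat, upright and let go (((horizontal distance between jar and mat below 0.05 m and z of jar in the frame of mat between 0.005 and 0.0115 m and angle between jar's own z axis and vertical below 0.1 rad and linear speed of jar below 0.03 m/s and contact force between jar and the fingers below 0.1 N) or (horizontal distance between slim_bottle and mat below 0.05 m and z of slim_bottle in the frame of mat between 0.005 and 0.0115 m and angle between slim_bottle's own z axis and vertical below 0.1 rad and linear speed of slim_bottle below 0.03 m/s and contact force between slim_bottle and the fingers below 0.1 N) or (horizontal distance between square_bottle and mat below 0.05 m and z of square_bottle in the frame of mat between 0.005 and 0.0115 m and angle between square_bottle's own z axis and vertical below 0.1 rad and linear speed of square_bottle below 0.03 m/s and contact force between square_bottle and the fingers below 0.1 N) or (horizontal distance between flask and mat below 0.05 m and z of flask in the frame of mat between 0.005 and 0.0115 m and angle between flask's own z axis and vertical below 0.1 rad and linear speed of flask below 0.03 m/s and contact force between flask and the fingers below 0.1 N))), for 0.2 s.
At the end, for the whole second after the job is handed in: Each glass piece stands upright (within 0.1 rad) and at rest on the floor of its own tray, its centre within 15 mm of the tray's centre: jar in the big round, slim bottle in the small round, square bottle in the square, flask in the oblong tray (horizontal distance between jar and tray_big_round below 0.015 m and z of jar in the frame of tray_big_round between 0.005 and 0.0115 m and angle between each of jar, slim_bottle, square_bottle, flask's own z axis and vertical below 0.1 rad and linear speed of each of jar, slim_bottle, square_bottle, flask below 0.03 m/s and horizontal distance between slim_bottle and tray_small_round below 0.015 m and z of slim_bottle in the frame of tray_small_round between 0.005 and 0.0115 m and horizontal distance between square_bottle and tray_square below 0.015 m and z of square_bottle in the frame of tray_square between 0.005 and 0.0115 m and horizontal distance between flask and tray_oblong below 0.015 m and z of flask in the frame of tray_oblong between 0.005 and 0.0115 m); the robot touches nothing.
It fails at once if a glass piece is set on the bare bench (its underside below 4 mm) (height (world z) of any of jar, slim_bottle, square_bottle, flask below 0.004 m).
It fails at once if a glass piece tips by more than 0.6 rad (angle between any of jar, slim_bottle, square_bottle, flask's own z axis and vertical above 0.6 rad).
It fails at once if a glass piece drops or is knocked (faster than 0.45 m/s while not held, a fall of about 10 mm) ((linear speed of jar above 0.45 m/s and contact force between jar and the fingers below 0.1 N) or (linear speed of slim_bottle above 0.45 m/s and contact force between slim_bottle and the fingers below 0.1 N) or (linear speed of square_bottle above 0.45 m/s and contact force between square_bottle and the fingers below 0.1 N) or (linear speed of flask above 0.45 m/s and contact force between flask and the fingers below 0.1 N)).
It fails at once if the roll of tape is moved by more than 30 mm (distance of tape_roll from where it was at the start of the episode above 0.03 m).
It also fails if it takes over 144 s, if anything falls off the work surface, if the arm or the gripper's body presses on something with over 40 N, if the wrist force passes 120 N, or if a joint passes its speed limit or range.

## Working session

There is one attempt and no reset: what is moved stays moved. The work goes in short steps, Python scripts to look and compute and a tool call to move; the robot and the scene stay as the last step left them, time stands still between calls to the robot, and variables do not carry over. Pictures are saved under pics/ and viewed, at most 14 in all, crops included, and the job is handed in when it is done.

Besides the shell and the picture viewer there is one more tool, called after "Emit:" as name(argument=value, ...) on one line, values as JSON. jog_arm: Moves the arm, as the interface text tells. Its arguments: {"type":"object","properties":{"plan":{"type":"array","items":{"type":"number"}},"grip_force":{"type":"number"}},"required":["plan"]}

```bash
mkdir -p pics
python3 - <<'E'
from bench import r
import cv2,numpy as np
s=r.get_state();print(s['clock'],s['position'],s['eef_rot'],s['opening'])
ims=[]
for n in('top','side'):
    c=r.camera(n)
    R,_=cv2.Rodrigues(np.array(c['rvec'],float));t=np.array(c['tvec'],float)
    print(n,'cam',(-R.T@t).round(3),'dir',R[2].round(2))
    cv2.imwrite(f'pics/{n}0.png',c['img'][:,:,::-1])
    for q in 'jar slim_bottle square_bottle flask tray_big_round tray_small_round tray_square tray_oblong mat tape_roll'.split():
        for d in r.masks_of(c,q)[:2]:
            m=d['region']&(c['range_z']>0)
            v,u=np.nonzero(m)
            if len(u)==0: continue
            z=c['range_z'][v,u];P=np.c_[u,v,np.ones(len(u))]@np.linalg.inv(c['K']).T*z[:,None]
            P=(P-t)@R
            print(q,round(d['confidence'],2),[int(x) for x in d['rect']],len(u),'med',np.median(P,0).round(3),'lo',np.percentile(P,3,axis=0).round(3),'hi',np.percentile(P,97,axis=0).round(3))
E
```

```text
0.0 [0.11485002 0.51189276 0.19124205] [[-9.75720120e-01  2.19020560e-01 -4.91362335e-04]
 [ 2.19021069e-01  9.75718871e-01 -1.56697392e-03]
 [ 1.36231998e-04 -1.63654668e-03 -9.99998652e-01]] 0.08567692946225426
top cam [0.396 0.022 0.816] dir [ 0.2  -0.01 -0.98]
jar 0.82 [396, 158, 48, 47] 1395 med [ 0.631 -0.129  0.091] lo [ 0.612 -0.156  0.018] hi [ 0.66  -0.108  0.095]
slim_bottle 0.67 [138, 302, 38, 27] 818 med [0.452 0.281 0.083] lo [0.437 0.273 0.01 ] hi [0.47  0.301 0.107]
square_bottle 0.64 [476, 256, 47, 40] 1401 med [ 0.472 -0.238  0.079] lo [ 0.449 -0.269  0.017] hi [ 0.499 -0.219  0.101]
flask 0.67 [343, 252, 21, 42] 871 med [ 0.491 -0.017  0.081] lo [ 0.466 -0.033  0.035] hi [ 0.522 -0.002  0.103]
flask 0.18 [317, 176, 32, 30] 778 med [0.645 0.005 0.018] lo [ 0.622 -0.018  0.009] hi [0.67  0.028 0.021]
tray_big_round 0.73 [320, 244, 67, 68] 2918 med [ 0.488 -0.015  0.009] lo [ 0.442 -0.07   0.005] hi [0.544 0.032 0.019]
tray_small_round 0.93 [464, 254, 60, 52] 1123 med [ 0.468 -0.229  0.01 ] lo [ 0.434 -0.281  0.005] hi [ 0.518 -0.204  0.019]
tray_small_round 0.62 [343
[... 1272 characters left out ...]
[0.47  0.309 0.107]
tray_small_round 0.62 [340, 165, 42, 32] 611 med [ 0.48  -0.222  0.01 ] lo [ 0.437 -0.27   0.003] hi [ 0.518 -0.202  0.019]
tray_square 0.59 [334, 388, 84, 91] 4342 med [0.462 0.302 0.008] lo [0.407 0.24  0.005] hi [0.505 0.341 0.019]
tray_oblong 0.98 [246, 190, 57, 58] 1767 med [ 0.627 -0.099  0.008] lo [ 0.591 -0.19   0.   ] hi [ 0.683 -0.06   0.019]
mat 0.62 [202, 312, 73, 73] 4449 med [0.67  0.164 0.007] lo [0.617 0.107 0.004] hi [0.723 0.215 0.01 ]
mat 0.28 [256, 170, 34, 54] 1452 med [ 0.636 -0.115  0.069] lo [ 0.613 -0.151  0.013] hi [ 0.662 -0.106  0.094]
tape_roll 0.92 [246, 256, 31, 28] 735 med [0.646 0.013 0.018] lo [ 0.623 -0.017  0.004] hi [0.669 0.032 0.021]
```

View pics/top0.png

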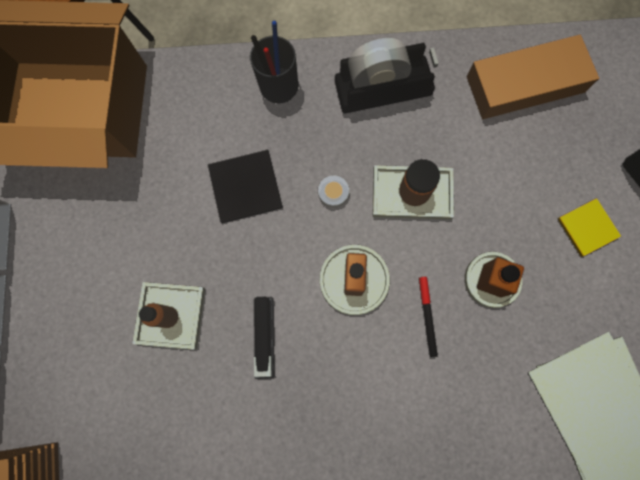

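View pics/side0.png

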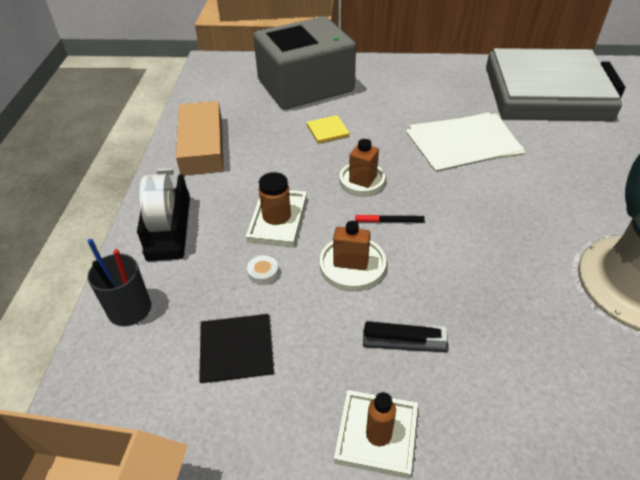

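The top view shows the jar in the oblong tray (420,182), the flask in the big round tray (356,274), the square bottle in the small round tray (500,277) and the slim bottle in the square tray (158,315). The mat at (245,186) is free, and the side view agrees. So there are two swaps to make through the mat. Next I'll measure centres and yaws from the fused clouds.

```bash
cat > h.py <<'E'
from bench import r
import cv2,numpy as np
from scipy.spatial import cKDTree
def cloud(n):
    c=r.camera(n);R,_=cv2.Rodrigues(np.array(c['rvec'],float));t=np.array(c['tvec'],float)
    v,u=np.nonzero(c['range_z']>0);z=c['range_z'][v,u]
    P=(np.c_[u,v,np.ones(len(u))]@np.linalg.inv(c['K']).T*z[:,None]-t)@R
    return P
def near(P,c,rad,lo,hi): return P[(np.hypot(P[:,0]-c[0],P[:,1]-c[1])<rad)&(P[:,2]>lo)&(P[:,2]<hi)]
def rect(Q):
    Q=(Q[:,:2]*1000).astype(np.float32)
    k=cKDTree(Q);Q=Q[[len(x)>3 for x in k.query_ball_point(Q,3.5)]]
    return [tuple(np.round(x,1)) if np.ndim(x) else round(x,1) for x in cv2.minAreaRect(Q)], np.round(cv2.minEnclosingCircle(Q)[0],1), round(2*cv2.minEnclosingCircle(Q)[1],1)
E
python3 - <<'E'
from h import *
C={n:cloud(n) for n in('top','side')}
C['both']=np.vstack(list(C.values()))
for q,c,rad,g,H in [('jar',(.636,-.132),.05,(.636,-.132),.085),('slim',(.453,.29),.05,0,.098),('square',(.475,-.243),.05,0,.092),('flask',(.495,-.016),.05,0,.094)]:
    for n in C:
        print(q,n,'body',rect(near(C[n],c,rad,.035,.079)),'\n    cap',rect(near(C[n],c,rad,H,.13)),'top z',np.percentile(near(C[n],c,rad,.05,.13)[:,2],97).round(4))
for q,c in [('oblong',(.635,-.125)),('square',(.456,.289)),('smallr',(.475,-.243)),('bigr',(.493,-.016))]:
    for n in C: print(q,n,rect(near(C[n],c,.09,.0145,.023)),'floor z',np.median(near(C[n],c,.045,.004,.012)[:,2]).round(4))
for n in C: print('mat',n,rect(near(C[n],(.67,.162),.085,.0045,.014)),np.median(near(C[n],(.67,.162),.045,.0,.02)[:,2]).round(4))
E
```

```text
jar top body ([(np.float64(626.5), np.float64(-127.6)), (np.float64(55.7), np.float64(27.5)), 60.2], array([ 637.4, -133.8]), 55.7) 
    cap ([(np.float64(639.0), np.float64(-134.6)), (np.float64(52.0), np.float64(51.8)), 80.2], array([ 638.7, -135. ]), 53.5) top z 0.0946
jar side body ([(np.float64(636.0), np.float64(-119.3)), (np.float64(55.2), np.float64(30.0)), 11.9], array([ 638.4, -130.5]), 55.5) 
    cap ([(np.float64(639.0), np.float64(-132.4)), (np.float64(51.3), np.float64(52.1)), 60.2], array([ 638.9, -132.6]), 55.0) top z 0.0941
jar both body ([(np.float64(633.4), np.float64(-125.9)), (np.float64(56.8), np.float64(42.1)), 35.7], array([ 637.3, -132.4]), 58.2) 
    cap ([(np.float64(639.3), np.float64(-133.0)), (np.float64(55.3), np.float64(51.8)), 80.2], array([ 639.3, -133.2]), 56.3) top z 0.0944
slim top body ([(np.float64(451.1), np.float64(278.3)), (np.float64(12.9), np.float64(33.9)), 79.2], array([452.4, 284.7]), 33.9) 
    cap ([(np.float64(453.6), np.float64(289.7)), (np.float64(21.1), np.float64(20.1)), 85.6], array([453.4, 289.7]), 21.7) top z 0.1074
slim side b
[... 3611 characters left out ...]
 z 0.0078
bigr side ([(np.float64(492.0), np.float64(-10.5)), (np.float64(113.8), np.float64(103.3)), 5.3], array([493.2, -16.7]), 117.2) floor z 0.0077
bigr both ([(np.float64(493.2), np.float64(-17.1)), (np.float64(117.4), np.float64(113.4)), 87.6], array([492.7, -17.6]), 118.7) floor z 0.0077
mat top ([(np.float64(670.0), np.float64(157.9)), (np.float64(110.7), np.float64(109.9)), 10.8], array([670.4, 157.9]), 153.4) 0.0077
mat side ([(np.float64(670.2), np.float64(159.4)), (np.float64(110.0), np.float64(112.0)), 10.7], array([669.3, 158.2]), 153.0) 0.0075
mat both ([(np.float64(669.8), np.float64(159.1)), (np.float64(110.7), np.float64(112.3)), 10.8], array([670.4, 158.8]), 154.3) 0.0076
```

Emit:
jog_arm(plan=[381, -530, -31, 0, 0, 5.5, 1, 381, -530, -31, 0, 0, 5.5, 1, 381, -530, -31, 0, 0, 5.5, 1, 381, -530, -31, 0, 0, 5.5, 1, 381, -530, -31, 0, 0, 5.5, 1, 381, -530, -31, 0, 0, 5.5, 1, 381, -530, -31, 0, 0, 5.5, 1, 381, -530, -31, 0, 0, 5.5, 1, 381, -530, -31, 0, 0, 5.5, 1, 381, -530, -31, 0, 0, 5.5, 1, 381, -530, -31, 0, 0, 5.5, 1, 381, -530, -31, 0, 0, 5.5, 1, 381, -530, -31, 0, 0, 5.5, 1, 381, -530, -31, 0, 0, 5.5, 1, 381, -530, -31, 0, 0, 5.5, 1, 381, -530, -31, 0, 0, 5.5, 1, 381, -530, -31, 0, 0, 5.5, 1, 381, -530, -31, 0, 0, 5.5, 1, 381, -530, -31, 0, 0, 5.5, 1, 381, -530, -31, 0, 0, 5.5, 1], grip_force=30)

```text
clock: 2.87
position: [0.4957, -0.0168, 0.1614]
eef_rot: [[-0.992, 0.123, 0.0], [0.123, 0.992, 0.0], [-0.0, 0.0, -1.0]]
wrist_force: [0.1, -0.2, 0.8]
opening: 0.0856
finger_force: 0.0
```

Emit:
jog_arm(plan=[0, -1, -20, 0, 0, 0, 1, 0, -1, -45, 0, 0, 0, 1, 0, -1, -70, 0, 0, 0, 1, 0, -1, -95, 0, 0, 0, 1, 0, -1, -112, 0, 0, 0, 1, 0, -1, -122, 0, 0, 0, 1, 0, -1, -122, 0, 0, 0, 1, 0, -1, -122, 0, 0, 0, 1, 0, -1, -122, 0, 0, 0, -1, 0, -1, -122, 0, 0, 0, -1, 0, -1, -122, 0, 0, 0, -1, 0, -1, -122, 0, 0, 0, -1, 0, -1, -122, 0, 0, 0, -1, 0, -1, -122, 0, 0, 0, -1, 0, -1, -122, 0, 0, 0, -1, 0, -1, -122, 0, 0, 0, -1, 0, -1, -122, 0, 0, 0, -1], grip_force=40)

```text
clock: 4.28
position: [0.4963, -0.0188, 0.04]
eef_rot: [[-0.992, 0.125, 0.001], [0.125, 0.992, -0.0], [-0.001, 0.0, -1.0]]
wrist_force: [-2.7, 0.5, 5.7]
opening: 0.0295
finger_force: 39.3
```

Emit:
jog_arm(plan=[0, 0, 4, 0, 0, 0, -1, 0, 0, 12, 0, 0, 0, -1, 0, 0, 25, 0, 0, 0, -1, 0, 0, 42, 0, 0, 0, -1, 0, 0, 60, 0, 0, 0, -1, 0, 0, 78, 0, 0, 0, -1, 0, 0, 92, 0, 0, 0, -1, 4, 4, 100, 0, 0, 0, -1, 12, 12, 105, 0, 0, 0, -1, 28, 28, 105, 0, 0, 0, -1, 46, 46, 105, 0, 0, 0, -1, 66, 67, 105, 0, 0, 0, -1, 86, 88, 105, 0, 0, 0, -1, 106, 108, 105, 0, 0, 0, -1, 126, 128, 105, 0, 0, 0, -1, 144, 146, 105, 0, 0, 0, -1, 158, 161, 105, 0, 0, 0, -1, 168, 171, 105, 0, 0, 0, -1, 174, 177, 105, 0, 0, 0, -1, 174, 177, 105, 0, 0, 0, -1])

```text
clock: 5.95
position: [0.6702, 0.16, 0.1425]
eef_rot: [[-0.992, 0.123, -0.002], [0.123, 0.992, 0.0], [0.002, -0.0, -1.0]]
wrist_force: [0.2, -0.4, -2.0]
opening: 0.0295
finger_force: 39.8
```

Emit:
jog_arm(plan=[0, -1, -5, 0, 0, 0, -1, 0, -1, -18, 0, 0, 0, -1, 0, -1, -34, 0, 0, 0, -1, 0, -1, -52, 0, 0, 0, -1, 0, -1, -68, 0, 0, 0, -1, 0, -1, -82, 0, 0, 0, -1, 0, -1, -92, 0, 0, 0, -1, 0, -1, -97, 0, 0, 0, -1, 0, -1, -100, 0, 0, 0, -1, 0, -1, -101.5, 0, 0, 0, -1, 0, -1, -102.5, 0, 0, 0, -1, 0, -1, -102.5, 0, 0, 0, -1, 0, -1, -102.5, 0, 0, 0, -1])

```text
clock: 7.03
position: [0.6704, 0.1574, 0.0424]
eef_rot: [[-0.992, 0.124, 0.001], [0.124, 0.992, 0.0], [-0.001, 0.001, -1.0]]
wrist_force: [0.4, 0.6, -0.8]
opening: 0.0294
finger_force: 39.8
```

Emit:
jog_arm(plan=[0, 0, -1, 0, 0, 0, -1, 0, 0, -2, 0, 0, 0, -1, 0, 0, -2.5, 0, 0, 0, -1, 0, 0, -2.5, 0, 0, 0, -1])

```text
clock: 7.37
position: [0.6703, 0.1574, 0.0401]
eef_rot: [[-0.992, 0.124, 0.001], [0.124, 0.992, 0.0], [-0.001, 0.0, -1.0]]
wrist_force: [-3.5, 0.5, 4.3]
opening: 0.0296
finger_force: 40.5
```

Emit:
jog_arm(plan=[0, 0, 0, 0, 0, 0, 1, 0, 0, 0, 0, 0, 0, 1, 0, 0, 0, 0, 0, 0, 1, 0, 0, 0, 0, 0, 0, 1, 0, 0, 0, 0, 0, 0, 1, 0, 0, 0, 0, 0, 0, 1, 0, 0, 0, 0, 0, 0, 1, 0, 0, 0, 0, 0, 0, 1, 0, 0, 20, 0, 0, 0, 1, 0, 0, 50, 0, 0, 0, 1, 0, 0, 90, 0, 0, 0, 1, 0, 0, 120, 0, 0, 0, 1])

```text
clock: 8.37
position: [0.6701, 0.1573, 0.1621]
eef_rot: [[-0.992, 0.124, 0.002], [0.124, 0.992, 0.0], [-0.002, 0.001, -1.0]]
wrist_force: [0.3, 0.3, 1.0]
opening: 0.0853
finger_force: 0.0
```

Emit:
jog_arm(plan=[-4, -40, 0, 0, 0, 0, 1, -8, -80, 0, 0, 0, 0, 1, -13, -120, 0, 0, 0, 0, 1, -17, -160, 0, 0, 0, 0, 1, -21, -200, 0, 0, 0, 0, 1, -26, -240, 0, 0, 0, 0, 1, -30, -275, 0, 0, 0, 0, 1, -31, -291, 0, 0, 0, 0, 1, -31, -291, 0, 0, 0, 0, 1, -31, -291, 0, 0, 0, 0, 1, -31, -291, -30, 0, 0, 0, 1, -31, -291, -60, 0, 0, 0, 1, -31, -291, -90, 0, 0, 0, 1, -31, -291, -110, 0, 0, 0, 1, -31, -291, -120, 0, 0, 0, 1, -31, -291, -121, 0, 0, 0, 1, -31, -291, -121, 0, 0, 0, 1])

```text
clock: 9.78
position: [0.6395, -0.1326, 0.0387]
eef_rot: [[-0.992, 0.123, 0.0], [0.123, 0.992, 0.0], [-0.0, 0.0, -1.0]]
wrist_force: [0.7, -0.5, 0.6]
opening: 0.0855
finger_force: 0.0
```

Run:
```python
from h import *
s=r.get_state();print(s['position'],s['opening'])
P=cloud('top')
print(rect(near(P,(.67,.1585),.05,.035,.079)),rect(near(P,(.67,.1585),.05,.094,.13)),np.percentile(near(P,(.67,.1585),.05,.05,.13)[:,2],97))
```

```text
[ 0.63946339 -0.13257543  0.0387165 ] 0.08552962480152757
([(np.float64(662.9), np.float64(147.2)), (np.float64(27.8), np.float64(63.9)), 54.5], array([669.1, 155.8]), 64.1) ([(np.float64(669.6), np.float64(157.1)), (np.float64(20.5), np.float64(20.7)), 81.0], array([670.1, 156.8]), 22.7) 0.10249643750108126
```

Emit:
jog_arm(plan=[0, -1, 0, 0, 0, 0, -1, 0, -1, 0, 0, 0, 0, -1, 0, -1, 0, 0, 0, 0, -1, 0, -1, 0, 0, 0, 0, -1, 0, -1, 0, 0, 0, 0, -1, 0, -1, 0, 0, 0, 0, -1, 0, -1, 0, 0, 0, 0, -1, 0, -1, 4, 0, 0, 0, -1, 0, -1, 12, 0, 0, 0, -1, 0, -1, 25, 0, 0, 0, -1, 0, -1, 42, 0, 0, 0, -1, 0, -1, 60, 0, 0, 0, -1, 0, -1, 78, 0, 0, 0, -1, 0, -1, 92, 0, 0, 0, -1, 0, -1, 100, 0, 0, 0, -1, 0, -1, 100, 0, 0, 0, -1], grip_force=50)

```text
clock: 11.17
position: [0.64, -0.135, 0.1413]
eef_rot: [[-0.992, 0.124, 0.004], [0.124, 0.992, -0.001], [-0.004, -0.001, -1.0]]
wrist_force: [0.4, 0.2, -1.9]
opening: 0.0511
finger_force: 52.3
```

Emit:
jog_arm(plan=[-5, 4, 2, 0, 0, 0, -1, -15, 12, 2, 0, 0, 0, -1, -31, 25, 2, 0, 0, 0, -1, -48, 38, 2, 0, 0, 0, -1, -66, 53, 2, 0, 0, 0, -1, -84, 67, 2, 0, 0, 0, -1, -102, 81, 2, 0, 0, 0, -1, -118, 94, 2, 0, 0, 0, -1, -132, 105, 2, 0, 0, 0, -1, -141, 113, 2, 0, 0, 0, -1, -146, 117, 2, 0, 0, 0, -1, -146, 117, 2, 0, 0, 0, -1, -146, 117, 2, 0, 0, 0, -1])

```text
clock: 12.25
position: [0.4928, -0.0178, 0.1397]
eef_rot: [[-0.992, 0.124, -0.001], [0.124, 0.992, -0.0], [0.001, -0.0, -1.0]]
wrist_force: [-0.0, 0.9, -1.5]
opening: 0.0508
finger_force: 52.3
```

Run:
```python
from h import *
s=r.get_state();print(s['position'],s['opening'])
c=r.camera('side');m=r.masks_of(c,'jar')
print([(d['confidence'],d['rect']) for d in m])
cv2.imwrite('pics/s1.png',cv2.resize(c['img'][120:320,230:470,::-1],None,fx=3,fy=3))
```

```text
[ 0.49277791 -0.01775722  0.13967971] 0.05083169120901548
[(0.61, [333.0, 170.6, 41.9, 65.7]), (0.33, [209.1, 302.9, 48.8, 50.6])]
```

View pics/s1.png

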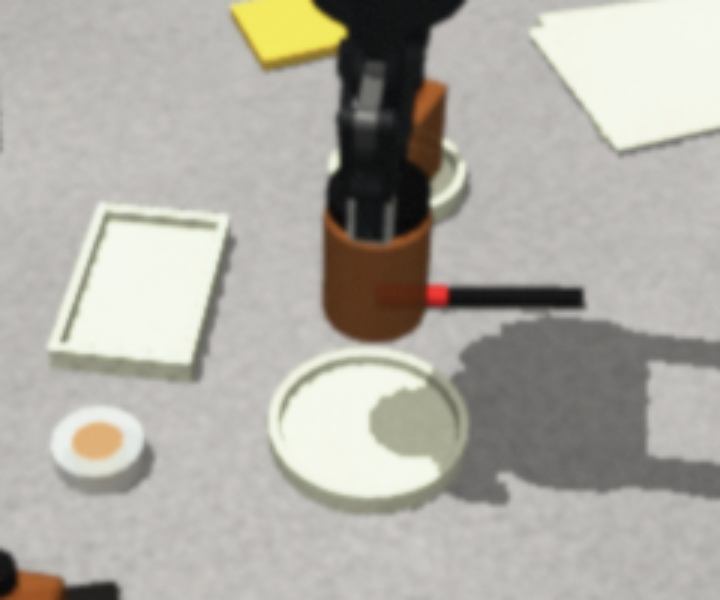

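The crop shows the jar held upright, with the fingertips only just below its shoulder (crop 370,240). I need to know whether it slipped, so I'll measure its underside height.

Run:
```python
from h import *
s=r.get_state();print(s['position'],s['clock'])
for k in range(2):
  P=cloud('side');Q=near(P,(.493,-.018),.06,.03,.25)
  # front strip of the jar: column near x=.493
  for lo in(.475,.49,.50):
    S=Q[(Q[:,0]>lo)&(Q[:,0]<lo+.01)];i=S[:,2].argsort();S=S[i]
    print(k,lo,S[:3].round(4).tolist(),[S[(S[:,2]>z)&(S[:,2]<z+.006)][:,1].max(initial=-9).round(3) for z in np.arange(.08,.2,.006)])
```

```text
[ 0.49318478 -0.0181275   0.13980652] 12.35
0 0.475 [[0.4801, 0.0053, 0.1071], [0.4769, 0.0038, 0.108], [0.4817, 0.0075, 0.1093]] [np.float64(-9.0), np.float64(-9.0), np.float64(-9.0), np.float64(-9.0), np.float64(0.008), np.float64(0.009), np.float64(0.009), np.float64(0.01), np.float64(0.009), np.float64(0.009), np.float64(0.01), np.float64(0.01), np.float64(0.009), np.float64(0.01), np.float64(0.009), np.float64(0.009), np.float64(0.008), np.float64(0.009), np.float64(0.007), np.float64(0.002)]
0 0.49 [[0.4958, 0.0092, 0.1081], [0.4943, 0.0093, 0.1083], [0.4974, 0.0094, 0.1083]] [np.float64(-9.0), np.float64(-9.0), np.float64(-9.0), np.float64(-9.0), np.float64(0.01), np.float64(0.012), np.float64(0.012), np.float64(0.012), np.float64(0.012), np.float64(0.012), np.float64(0.013), np.float64(0.011), np.float64(0.012), np.float64(0.012), np.float64(0.011), np.float64(0.012), np.float64(0.013), np.float64(0.018), np.float64(0.023), np.float64(0.024)]
0 0.5 [[0.5038, 0.0067, 0.1076], [0.5006, 0.0079, 0.1089], [0.507, 0.0063, 0.1093]] [np.float64(-9.0), np.float64(-9.0), np.float64(-9.
[... 997 characters left out ...]
p.float64(0.012), np.float64(0.012), np.float64(0.012), np.float64(0.012), np.float64(0.012), np.float64(0.012), np.float64(0.012), np.float64(0.011), np.float64(0.011), np.float64(0.014), np.float64(0.018), np.float64(0.021), np.float64(0.023)]
1 0.5 [[0.507, 0.0058, 0.1087], [0.5054, 0.0066, 0.1096], [0.5022, 0.0087, 0.1096]] [np.float64(-9.0), np.float64(-9.0), np.float64(-9.0), np.float64(-9.0), np.float64(0.009), np.float64(0.009), np.float64(0.01), np.float64(0.01), np.float64(0.009), np.float64(0.01), np.float64(0.01), np.float64(0.01), np.float64(0.01), np.float64(0.011), np.float64(0.011), np.float64(0.009), np.float64(0.012), np.float64(0.014), np.float64(0.021), np.float64(0.022)]
```

The jar hasn't slipped: its underside is at 107 mm, about where I expected. The grip is high, near the cap, but stable. I'll lower it gently.

Emit:
jog_arm(plan=[0, 0, -5, 0, 0, 0, -1, 0, 0, -18, 0, 0, 0, -1, 0, 0, -34, 0, 0, 0, -1, 0, 0, -52, 0, 0, 0, -1, 0, 0, -68, 0, 0, 0, -1, 0, 0, -82, 0, 0, 0, -1, 0, 0, -91, 0, 0, 0, -1, 0, 0, -95, 0, 0, 0, -1, 0, 0, -97, 0, 0, 0, -1, 0, 0, -98.5, 0, 0, 0, -1, 0, 0, -99.5, 0, 0, 0, -1, 0, 0, -99.5, 0, 0, 0, -1, 0, 0, -99.5, 0, 0, 0, -1])

```text
clock: 13.53
position: [0.4933, -0.0178, 0.0412]
eef_rot: [[-0.992, 0.124, 0.001], [0.124, 0.992, -0.0], [-0.001, 0.0, -1.0]]
wrist_force: [0.1, 0.2, -1.9]
opening: 0.0509
finger_force: 52.3
```

Emit:
jog_arm(plan=[0, 0, -1, 0, 0, 0, -1, 0, 0, -2, 0, 0, 0, -1, 0, 0, -3, 0, 0, 0, -1, 0, 0, -3, 0, 0, 0, -1])

```text
clock: 13.87
position: [0.4943, -0.0179, 0.0401]
eef_rot: [[-0.992, 0.124, 0.003], [0.124, 0.992, -0.0], [-0.004, 0.0, -1.0]]
wrist_force: [-3.7, 0.6, 10.7]
opening: 0.0505
finger_force: 53.5
```

Emit:
jog_arm(plan=[0, 0, 1, 0, 0, 0, -1, 0, 0, 1, 0, 0, 0, 1, 0, 0, 1, 0, 0, 0, 1, 0, 0, 1, 0, 0, 0, 1, 0, 0, 1, 0, 0, 0, 1, 0, 0, 1, 0, 0, 0, 1, 0, 0, 1, 0, 0, 0, 1, 0, 0, 1, 0, 0, 0, 1, 0, 0, 15, 0, 0, 0, 1, 0, 0, 45, 0, 0, 0, 1, 0, 0, 85, 0, 0, 0, 1, 0, 0, 122, 0, 0, 0, 1])

```text
clock: 14.87
position: [0.4924, -0.0177, 0.1609]
eef_rot: [[-0.992, 0.124, -0.001], [0.124, 0.992, 0.0], [0.001, 0.0, -1.0]]
wrist_force: [1.1, -0.7, 0.4]
opening: 0.0852
finger_force: 0.0
```

Emit:
jog_arm(plan=[28, 28, 0, 0, 0, 0, 1, 56, 56, 0, 0, 0, 0, 1, 84, 84, 0, 0, 0, 0, 1, 112, 112, 0, 0, 0, 0, 1, 140, 140, 0, 0, 0, 0, 1, 165, 163, 0, 0, 0, 0, 1, 177, 175, 0, 0, 0, 0, 1, 177, 175, 0, 0, 0, 0, 1, 177, 175, 0, 0, 0, 0, 1, 177, 175, 0, 0, 0, 0, 1])

```text
clock: 15.7
position: [0.6696, 0.1567, 0.1595]
eef_rot: [[-0.992, 0.125, -0.0], [0.125, 0.992, -0.0], [0.0, -0.0, -1.0]]
wrist_force: [-0.2, -0.4, 0.1]
opening: 0.0853
finger_force: 0.0
```

Run:
```python
from h import *
s=r.get_state();print(s['position'],s['opening'])
for n in('top','side'):
    c=r.camera(n);cv2.imwrite(f'pics/{n}2.png',c['img'][:,:,::-1])
    P=cloud(n)
    print('jar',rect(near(P,(.493,-.018),.05,.087,.13)),np.percentile(near(P,(.493,-.018),.05,.05,.13)[:,2],97))
```

```text
[0.66963895 0.15669803 0.15945318] 0.08532183743456992
jar ([(np.float64(493.7), np.float64(-17.7)), (np.float64(51.0), np.float64(51.5)), 84.9], array([493.4, -18. ]), 52.6) 0.09493987894369091
jar ([(np.float64(493.2), np.float64(-16.3)), (np.float64(50.8), np.float64(53.2)), 1.6], array([493.2, -16.4]), 54.4) 0.09444613674482394
```

View pics/side2.png

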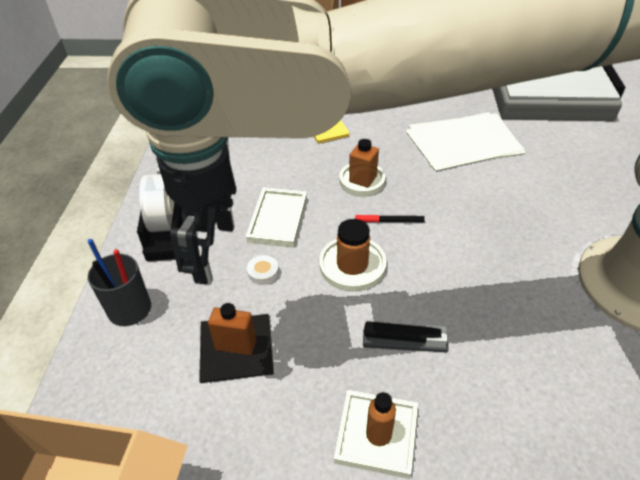

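The side view shows the jar upright in the big round tray (353,250) and the flask upright on the mat (232,330), with the gripper above it. Next is the flask, into the oblong tray.

Emit:
jog_arm(plan=[0, 0, -20, 0, 0, 0, 1, 0, 0, -50, 0, 0, 0, 1, 0, 0, -80, 0, 0, 0, 1, 0, 0, -105, 0, 0, 0, 1, 0, 0, -121, 0, 0, 0, 1, 0, 0, -121, 0, 0, 0, 1, 0, 0, -121, 0, 0, 0, -1, 0, 0, -121, 0, 0, 0, -1, 0, 0, -121, 0, 0, 0, -1, 0, 0, -121, 0, 0, 0, -1, 0, 0, -121, 0, 0, 0, -1, 0, 0, -121, 0, 0, 0, -1, 0, 0, -121, 0, 0, 0, -1, 0, 0, -121, 0, 0, 0, -1, 0, 0, -121, 0, 0, 0, -1], grip_force=40)

```text
clock: 17.15
position: [0.6708, 0.1574, 0.0407]
eef_rot: [[-0.992, 0.124, 0.003], [0.124, 0.992, 0.0], [-0.003, 0.001, -1.0]]
wrist_force: [-1.2, -0.4, 5.9]
opening: 0.0292
finger_force: 39.1
```

Emit:
jog_arm(plan=[0, 0, 4, 0, 0, 0, -1, 0, 0, 12, 0, 0, 0, -1, 0, 0, 25, 0, 0, 0, -1, 0, 0, 42, 0, 0, 0, -1, 0, 0, 60, 0, 0, 0, -1, 0, 0, 78, 0, 0, 0, -1, 0, 0, 92, 0, 0, 0, -1, 0, 0, 100, 0, 0, 0, -1, 0, 0, 104, 0, 0, 0, -1, 0, 0, 104, 0, 0, 0, -1])

```text
clock: 17.98
position: [0.6703, 0.1573, 0.1438]
eef_rot: [[-0.992, 0.124, 0.002], [0.124, 0.992, 0.0], [-0.002, 0.001, -1.0]]
wrist_force: [0.3, 0.7, -2.0]
opening: 0.0295
finger_force: 39.7
```

Emit:
jog_arm(plan=[-1, -7, 0, 0, 0, 0, -1, -3, -23, 0, 0, 0, 0, -1, -6, -48, 0, 0, 0, 0, -1, -9, -76, 0, 0, 0, 0, -1, -12, -104, 0, 0, 0, 0, -1, -15, -132, 0, 0, 0, 0, -1, -19, -160, 0, 0, 0, 0, -1, -22, -188, 0, 0, 0, 0, -1, -25, -216, 0, 0, 0, 0, -1, -28, -242, 0, 0, 0, 0, -1, -31, -264, 0, 0, 0, 0, -1, -33, -280, 0, 0, 0, 0, -1, -33.5, -288, 0, 0, 0, 0, -1, -33.5, -288, 0, 0, 0, 0, -1, -33.5, -288, 0, 0, 0, 0, -1])

```text
clock: 19.23
position: [0.6363, -0.1305, 0.1423]
eef_rot: [[-0.992, 0.125, -0.0], [0.125, 0.992, 0.001], [0.001, 0.001, -1.0]]
wrist_force: [0.1, 0.7, -1.2]
opening: 0.029
finger_force: 39.7
```

Emit:
jog_arm(plan=[0, 0, -5, 0, 0, 0, -1, 0, 0, -18, 0, 0, 0, -1, 0, 0, -34, 0, 0, 0, -1, 0, 0, -52, 0, 0, 0, -1, 0, 0, -68, 0, 0, 0, -1, 0, 0, -82, 0, 0, 0, -1, 0, 0, -92, 0, 0, 0, -1, 0, 0, -97, 0, 0, 0, -1, 0, 0, -99.5, 0, 0, 0, -1, 0, 0, -101, 0, 0, 0, -1, 0, 0, -102, 0, 0, 0, -1, 0, 0, -103, 0, 0, 0, -1, 0, 0, -104, 0, 0, 0, -1, 0, 0, -104, 0, 0, 0, -1])

```text
clock: 20.4
position: [0.6373, -0.1309, 0.0408]
eef_rot: [[-0.992, 0.125, 0.003], [0.125, 0.992, -0.001], [-0.003, -0.0, -1.0]]
wrist_force: [-2.7, 1.4, 5.0]
opening: 0.0294
finger_force: 41.1
```

Emit:
jog_arm(plan=[0, 0, 0, 0, 0, 0, 1, 0, 0, 0, 0, 0, 0, 1, 0, 0, 0, 0, 0, 0, 1, 0, 0, 0, 0, 0, 0, 1, 0, 0, 0, 0, 0, 0, 1, 0, 0, 0, 0, 0, 0, 1, 0, 0, 0, 0, 0, 0, 1, 0, 0, 0, 0, 0, 0, 1, 0, 0, 15, 0, 0, 0, 1, 0, 0, 45, 0, 0, 0, 1, 0, 0, 85, 0, 0, 0, 1, 0, 0, 124, 0, 0, 0, 1])

```text
clock: 21.4
position: [0.6358, -0.1305, 0.1632]
eef_rot: [[-0.992, 0.125, -0.002], [0.125, 0.992, 0.001], [0.002, 0.0, -1.0]]
wrist_force: [0.7, 0.4, 0.7]
opening: 0.0857
finger_force: 0.0
```

Emit:
jog_arm(plan=[-184, 421, 0, 0, 0, 0, 1, -184, 421, 0, 0, 0, 0, 1, -184, 421, 0, 0, 0, 0, 1, -184, 421, 0, 0, 0, 0, 1, -184, 421, 0, 0, 0, 0, 1, -184, 421, 0, 0, 0, 0, 1, -184, 421, 0, 0, 0, 0, 1, -184, 421, 0, 0, 0, 0, 1, -184, 421, 0, 0, 0, 0, 1, -184, 421, 0, 0, 0, 0, 1, -184, 421, 0, 0, 0, 0, 1, -184, 421, 0, 0, 0, 0, 1, -184, 421, 0, 0, 0, 0, 1, -184, 421, 0, 0, 0, 0, 1, -184, 421, 0, 0, 0, 0, 1])

```text
clock: 22.65
position: [0.4531, 0.2892, 0.1626]
eef_rot: [[-0.992, 0.126, 0.0], [0.126, 0.992, -0.0], [-0.0, -0.0, -1.0]]
wrist_force: [-0.2, -0.2, -0.0]
opening: 0.0857
finger_force: 0.0
```

Run:
```python
from h import *
s=r.get_state();print(s['position'],s['opening'])
for n in('top','side'):
    P=cloud(n)
    print('flask',rect(near(P,(.637,-.131),.05,.035,.079)),rect(near(P,(.637,-.131),.05,.094,.13)),np.percentile(near(P,(.637,-.131),.05,.05,.13)[:,2],97))
```

```text
[0.45306787 0.28920691 0.16264063] 0.08568435694146159
flask ([(np.float64(629.8), np.float64(-118.1)), (np.float64(61.3), np.float64(25.5)), 22.6], array([ 634.5, -129.5]), 61.4) ([(np.float64(636.2), np.float64(-130.5)), (np.float64(21.1), np.float64(21.6)), 37.2], array([ 636.2, -130.3]), 22.5) 0.10250108274601871
flask ([(np.float64(633.6), np.float64(-117.7)), (np.float64(63.7), np.float64(27.3)), 12.9], array([ 635.8, -127.4]), 63.8) ([(np.float64(636.9), np.float64(-129.3)), (np.float64(20.2), np.float64(22.3)), 54.2], array([ 636.6, -128.6]), 23.7) 0.10167601485127484
```

Emit:
jog_arm(plan=[0, 1, -20, 0, 0, 0, 1, 0, 1, -50, 0, 0, 0, 1, 0, 1, -80, 0, 0, 0, 1, 0, 1, -105, 0, 0, 0, 1, 0, 1, -123, 0, 0, 0, 1, 0, 1, -123, 0, 0, 0, 1, 0, 1, -123, 0, 0, 0, 1, 0, 1, -123, 0, 0, 0, -1, 0, 1, -123, 0, 0, 0, -1, 0, 1, -123, 0, 0, 0, -1, 0, 1, -123, 0, 0, 0, -1, 0, 1, -123, 0, 0, 0, -1, 0, 1, -123, 0, 0, 0, -1, 0, 1, -123, 0, 0, 0, -1, 0, 1, -123, 0, 0, 0, -1, 0, 1, -123, 0, 0, 0, -1], grip_force=40)

```text
clock: 24.08
position: [0.4532, 0.2914, 0.0409]
eef_rot: [[-0.992, 0.125, 0.002], [0.125, 0.992, 0.001], [-0.002, 0.001, -1.0]]
wrist_force: [-0.4, -1.9, 6.5]
opening: 0.0314
finger_force: 37.7
```

Emit:
jog_arm(plan=[0, 0, 4, 0, 0, 0, -1, 0, 0, 12, 0, 0, 0, -1, 0, 0, 25, 0, 0, 0, -1, 0, 0, 42, 0, 0, 0, -1, 0, 0, 60, 0, 0, 0, -1, 0, 0, 78, 0, 0, 0, -1, 0, 0, 92, 0, 0, 0, -1, 0, 0, 100, 0, 0, 0, -1, 0, 0, 104, 0, 0, 0, -1, 0, 0, 104, 0, 0, 0, -1])

```text
clock: 24.92
position: [0.4526, 0.2915, 0.1442]
eef_rot: [[-0.992, 0.124, 0.001], [0.124, 0.992, 0.001], [-0.001, 0.001, -1.0]]
wrist_force: [0.4, 0.2, -1.6]
opening: 0.0314
finger_force: 36.7
```

Emit:
jog_arm(plan=[6, -4, 0, 0, 0, 0, -1, 20, -12, 0, 0, 0, 0, -1, 40, -25, 0, 0, 0, 0, -1, 64, -39, 0, 0, 0, 0, -1, 88, -54, 0, 0, 0, 0, -1, 112, -69, 0, 0, 0, 0, -1, 136, -84, 0, 0, 0, 0, -1, 160, -98, 0, 0, 0, 0, -1, 182, -112, 0, 0, 0, 0, -1, 200, -123, 0, 0, 0, 0, -1, 212, -130, 0, 0, 0, 0, -1, 217, -133, 0, 0, 0, 0, -1, 217, -133, 0, 0, 0, 0, -1, 217, -133, 0, 0, 0, 0, -1])

```text
clock: 26.08
position: [0.6692, 0.1579, 0.1425]
eef_rot: [[-0.992, 0.125, -0.002], [0.125, 0.992, -0.0], [0.002, -0.0, -1.0]]
wrist_force: [1.0, 0.9, -1.3]
opening: 0.0314
finger_force: 36.7
```

Run:
```python
from h import *
s=r.get_state();print(s['position'],s['opening'])
c=r.camera('side');cv2.imwrite('pics/s3.png',cv2.resize(c['img'][230:400,170:320,::-1],None,fx=3.5,fy=3.5))
P=cloud('side');Q=near(P,(.67,.158),.03,.06,.2);print(np.sort(Q[:,2])[:8])
for z in np.arange(.1,.19,.01):
    S=Q[(Q[:,2]>z)&(Q[:,2]<z+.01)]
    if len(S):print(z.round(2),np.percentile(S[:,0],[1,99]).round(4),S[:,1].max().round(4))
```

```text
[0.66924716 0.15788435 0.14254183] 0.03141324556807345
[0.10946218 0.10956972 0.10995322 0.10999905 0.11069219 0.11096005
 0.11098219 0.11111604]
0.1 [0.6573 0.6772] 0.1737
0.11 [0.6511 0.6843] 0.1773
0.12 [0.6512 0.6843] 0.1773
0.13 [0.6514 0.685 ] 0.1772
0.14 [0.6515 0.6843] 0.178
0.15 [0.6515 0.6843] 0.1776
0.16 [0.6517 0.6846] 0.1776
0.17 [0.6517 0.6814] 0.178
0.18 [0.652  0.6656] 0.1838
```

View pics/s3.png

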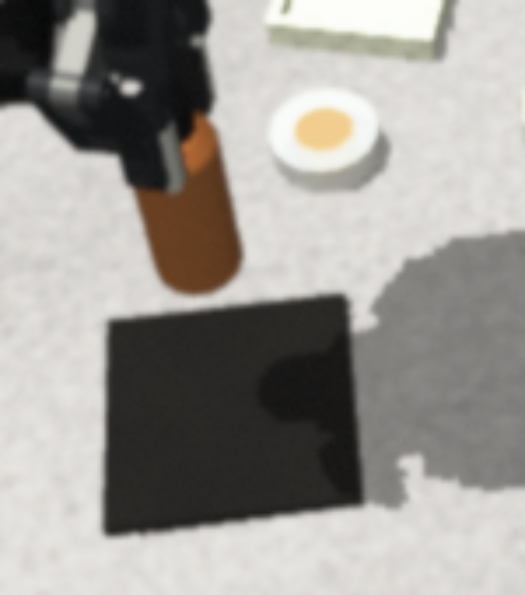

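The slim bottle is upright with its underside at 109 mm, so it hasn't slipped. The grip is high, though, at the shoulder (crop 160,190), so I'll take the next grips a few mm lower. Setting it down now.

Emit:
jog_arm(plan=[1, 0, -5, 0, 0, 0, -1, 1, 0, -18, 0, 0, 0, -1, 1, 0, -34, 0, 0, 0, -1, 1, 0, -52, 0, 0, 0, -1, 1, 0, -68, 0, 0, 0, -1, 1, 0, -82, 0, 0, 0, -1, 1, 0, -92, 0, 0, 0, -1, 1, 0, -97, 0, 0, 0, -1, 1, 0, -99.5, 0, 0, 0, -1, 1, 0, -101, 0, 0, 0, -1, 1, 0, -102, 0, 0, 0, -1, 1, 0, -103, 0, 0, 0, -1, 1, 0, -104, 0, 0, 0, -1, 1, 0, -104, 0, 0, 0, -1])

```text
clock: 27.35
position: [0.6712, 0.1583, 0.0409]
eef_rot: [[-0.992, 0.125, 0.002], [0.125, 0.992, 0.0], [-0.002, 0.001, -1.0]]
wrist_force: [-0.1, -0.5, 2.5]
opening: 0.0315
finger_force: 37.8
```

Emit:
jog_arm(plan=[0, 0, -0.5, 0, 0, 0, 1, 0, 0, -0.5, 0, 0, 0, 1, 0, 0, -0.5, 0, 0, 0, 1, 0, 0, -0.5, 0, 0, 0, 1, 0, 0, -0.5, 0, 0, 0, 1, 0, 0, -0.5, 0, 0, 0, 1, 0, 0, -0.5, 0, 0, 0, 1, 0, 0, -0.5, 0, 0, 0, 1, 0, 0, 15, 0, 0, 0, 1, 0, 0, 45, 0, 0, 0, 1, 0, 0, 85, 0, 0, 0, 1, 0, 0, 124, 0, 0, 0, 1])

```text
clock: 28.35
position: [0.6698, 0.1582, 0.1642]
eef_rot: [[-0.992, 0.124, -0.002], [0.124, 0.992, -0.0], [0.002, -0.001, -1.0]]
wrist_force: [0.5, 0.8, -0.9]
opening: 0.0852
finger_force: 0.0
```

Emit:
jog_arm(plan=[-195, -404, 0, 0, 0, -18, 1, -195, -404, 0, 0, 0, -18, 1, -195, -404, 0, 0, 0, -18, 1, -195, -404, 0, 0, 0, -18, 1, -195, -404, 0, 0, 0, -18, 1, -195, -404, 0, 0, 0, -18, 1, -195, -404, 0, 0, 0, -18, 1, -195, -404, 0, 0, 0, -18, 1, -195, -404, 0, 0, 0, -18, 1, -195, -404, 0, 0, 0, -18, 1, -195, -404, 0, 0, 0, -18, 1, -195, -404, 0, 0, 0, -18, 1, -195, -404, 0, 0, 0, -18, 1, -195, -404, 0, 0, 0, -18, 1, -195, -404, 0, 0, 0, -18, 1])

```text
clock: 29.6
position: [0.476, -0.2447, 0.1637]
eef_rot: [[-0.906, 0.424, 0.0], [0.424, 0.906, 0.0], [-0.0, 0.0, -1.0]]
wrist_force: [0.3, -0.7, -0.2]
opening: 0.0854
finger_force: 0.0
```

Run:
```python
from h import *
s=r.get_state();print(s['position'],s['opening'])
for n in('top','side'):
    P=cloud(n)
    print('slim',rect(near(P,(.67,.158),.05,.098,.13)),np.percentile(near(P,(.67,.158),.05,.05,.13)[:,2],97))
```

```text
[ 0.47600678 -0.24471065  0.16366196] 0.08544031201790801
slim ([(np.float64(671.4), np.float64(157.2)), (np.float64(21.3), np.float64(21.0)), 40.9], array([671.4, 157.2]), 22.4) 0.10724162113198833
slim ([(np.float64(671.1), np.float64(158.7)), (np.float64(21.3), np.float64(21.2)), 27.9], array([670.9, 158.5]), 22.9) 0.10676819469392275
```

Emit:
jog_arm(plan=[0, 0, -20, 0, 0, 0, 1, 0, 0, -50, 0, 0, 0, 1, 0, 0, -80, 0, 0, 0, 1, 0, 0, -105, 0, 0, 0, 1, 0, 0, -121, 0, 0, 0, 1, 0, 0, -129, 0, 0, 0, 1, 0, 0, -129, 0, 0, 0, 1, 0, 0, -129, 0, 0, 0, 1, 0, 0, -129, 0, 0, 0, -1, 0, 0, -129, 0, 0, 0, -1, 0, 0, -129, 0, 0, 0, -1, 0, 0, -129, 0, 0, 0, -1, 0, 0, -129, 0, 0, 0, -1, 0, 0, -129, 0, 0, 0, -1, 0, 0, -129, 0, 0, 0, -1, 0, 0, -129, 0, 0, 0, -1, 0, 0, -129, 0, 0, 0, -1], grip_force=40)

```text
clock: 31.12
position: [0.4761, -0.2463, 0.036]
eef_rot: [[-0.905, 0.425, 0.002], [0.425, 0.905, -0.001], [-0.002, -0.0, -1.0]]
wrist_force: [-1.5, 0.1, 5.1]
opening: 0.044
finger_force: 40.5
```

Emit:
jog_arm(plan=[0, 0, 4, 0, 0, 0, -1, 0, 0, 12, 0, 0, 0, -1, 0, 0, 25, 0, 0, 0, -1, 0, 0, 42, 0, 0, 0, -1, 0, 0, 60, 0, 0, 0, -1, 0, 0, 78, 0, 0, 0, -1, 0, 0, 92, 0, 0, 0, -1, 0, 0, 104, 0, 0, 0, -1, 0, 0, 114, 0, 0, 0, -1, 0, 0, 118, 0, 0, 0, -1, 0, 0, 118, 0, 0, 0, -1])

```text
clock: 32.03
position: [0.4758, -0.2459, 0.1535]
eef_rot: [[-0.905, 0.425, 0.001], [0.425, 0.905, -0.001], [-0.001, -0.0, -1.0]]
wrist_force: [-0.3, 0.5, -1.7]
opening: 0.0441
finger_force: 41.0
```

Emit:
jog_arm(plan=[0, 6, 0, 0, 0, 0, -1, -1, 18, 0, 0, 0, 0, -1, -1, 36, 0, 0, 0, 0, -1, -2, 62, 0, 0, 0, 0, -1, -3, 92, 0, 0, 0, 0, -1, -5, 124, 0, 0, 0, 0, -1, -6, 156, 0, 0, 0, 0, -1, -7, 188, 0, 0, 0, 0, -1, -8, 220, 0, 0, 0, 0, -1, -9, 252, 0, 0, 0, 0, -1, -11, 284, 0, 0, 0, 0, -1, -12, 316, 0, 0, 0, 0, -1, -13, 348, 0, 0, 0, 0, -1, -14, 380, 0, 0, 0, 0, -1, -15, 412, 0, 0, 0, 0, -1, -17, 444, 0, 0, 0, 0, -1, -18, 474, 0, 0, 0, 0, -1, -19, 500, 0, 0, 0, 0, -1, -20, 520, 0, 0, 0, 0, -1, -20, 530, 0, 0, 0, 0, -1])

```text
clock: 33.7
position: [0.4537, 0.2869, 0.1515]
eef_rot: [[-0.906, 0.422, -0.002], [0.422, 0.906, -0.0], [0.002, -0.001, -1.0]]
wrist_force: [-0.6, 0.0, -2.2]
opening: 0.0439
finger_force: 41.1
```

Emit:
jog_arm(plan=[0, 4, 0, 0, 0, 0, -1, 0, 4, 0, 0, 0, 0, -1, 0, 4, -8, 0, 0, 0, -1, 0, 4, -22, 0, 0, 0, -1, 0, 4, -40, 0, 0, 0, -1, 0, 4, -58, 0, 0, 0, -1, 0, 4, -76, 0, 0, 0, -1, 0, 4, -92, 0, 0, 0, -1, 0, 4, -103, 0, 0, 0, -1, 0, 4, -109, 0, 0, 0, -1, 0, 4, -112, 0, 0, 0, -1, 0, 4, -114, 0, 0, 0, -1, 0, 4, -115.5, 0, 0, 0, -1, 0, 4, -116.5, 0, 0, 0, -1, 0, 4, -117.5, 0, 0, 0, -1, 0, 4, -117.5, 0, 0, 0, -1])

```text
clock: 35.03
position: [0.456, 0.2885, 0.0361]
eef_rot: [[-0.905, 0.425, 0.001], [0.425, 0.905, 0.001], [-0.001, 0.001, -1.0]]
wrist_force: [-1.4, -0.7, 2.4]
opening: 0.0442
finger_force: 41.7
```

Emit:
jog_arm(plan=[0, 0, -0.5, 0, 0, 0, 1, 0, 0, -0.5, 0, 0, 0, 1, 0, 0, -0.5, 0, 0, 0, 1, 0, 0, -0.5, 0, 0, 0, 1, 0, 0, -0.5, 0, 0, 0, 1, 0, 0, -0.5, 0, 0, 0, 1, 0, 0, -0.5, 0, 0, 0, 1, 0, 0, -0.5, 0, 0, 0, 1, 0, 0, 15, 0, 0, 0, 1, 0, 0, 45, 0, 0, 0, 1, 0, 0, 85, 0, 0, 0, 1, 0, 0, 128, 0, 0, 0, 1])

```text
clock: 36.03
position: [0.4546, 0.2878, 0.1621]
eef_rot: [[-0.905, 0.425, -0.003], [0.425, 0.905, -0.001], [0.002, -0.002, -1.0]]
wrist_force: [0.9, -0.4, 0.2]
opening: 0.0852
finger_force: 0.0
```

Emit:
jog_arm(plan=[215, -130, 0, 0, 0, 18, 1, 215, -130, 0, 0, 0, 18, 1, 215, -130, 0, 0, 0, 18, 1, 215, -130, 0, 0, 0, 18, 1, 215, -130, 0, 0, 0, 18, 1, 215, -130, 0, 0, 0, 18, 1, 215, -130, 0, 0, 0, 18, 1, 215, -130, 0, 0, 0, 18, 1, 215, -130, 0, 0, 0, 18, 1, 215, -130, 0, 0, 0, 18, 1, 215, -130, 0, 0, 0, 18, 1])

```text
clock: 36.95
position: [0.6697, 0.1596, 0.1631]
eef_rot: [[-0.992, 0.123, 0.001], [0.123, 0.992, 0.001], [-0.001, 0.001, -1.0]]
wrist_force: [-1.1, 0.1, 0.7]
opening: 0.0852
finger_force: 0.0
```

Run:
```python
from h import *
s=r.get_state();print(s['position'],s['opening'])
for n in('top','side'):
    P=cloud(n)
    for q,c in(('sq',(.456,.288)),('smalltray',(.477,-.246))):
        print(q,rect(near(P,c,.07,*((.094,.13) if q=='sq' else (.0145,.023)))),np.percentile(near(P,c,.05,.003,.13)[:,2],97))
```

```text
[0.66973293 0.15956742 0.16310532] 0.08521198172672971Traceback (most recent call last):
  File "<stdin>", line 6, in <module>
    return _quantile_unchecked(
        a, q, axis, out, overwrite_input, method, keepdims, weights)
    return _ureduce(a,
                    func=_quantile_ureduce_func,
    ...<5 lines>...
                    overwrite_input=overwrite_input,
                    method=method)
    r = func(a, **kwargs)
    result = _quantile(arr,
                       quantiles=q,
    ...<2 lines>...
                       out=out,
                       weights=wgt)
    slices_having_nans = np.isnan(arr[-1, ...])
                                  ~~~^^^^^^^^^
IndexError: index -1 is out of bounds for axis 0 with size 0
```

Emit:
jog_arm(plan=[1, -1, -20, 0, 0, 0, 1, 1, -1, -50, 0, 0, 0, 1, 1, -1, -80, 0, 0, 0, 1, 1, -1, -105, 0, 0, 0, 1, 1, -1, -120, 0, 0, 0, 1, 1, -1, -126, 0, 0, 0, 1, 1, -1, -126, 0, 0, 0, 1, 1, -1, -126, 0, 0, 0, 1, 1, -1, -126, 0, 0, 0, -1, 1, -1, -126, 0, 0, 0, -1, 1, -1, -126, 0, 0, 0, -1, 1, -1, -126, 0, 0, 0, -1, 1, -1, -126, 0, 0, 0, -1, 1, -1, -126, 0, 0, 0, -1, 1, -1, -126, 0, 0, 0, -1, 1, -1, -126, 0, 0, 0, -1, 1, -1, -126, 0, 0, 0, -1], grip_force=40)

```text
clock: 38.42
position: [0.672, 0.1574, 0.037]
eef_rot: [[-0.992, 0.124, 0.002], [0.124, 0.992, 0.001], [-0.002, 0.001, -1.0]]
wrist_force: [-1.0, 0.9, 6.0]
opening: 0.0327
finger_force: 39.8
```

Emit:
jog_arm(plan=[0, 0, 4, 0, 0, 0, -1, 0, 0, 12, 0, 0, 0, -1, 0, 0, 25, 0, 0, 0, -1, 0, 0, 42, 0, 0, 0, -1, 0, 0, 60, 0, 0, 0, -1, 0, 0, 78, 0, 0, 0, -1, 0, 0, 92, 0, 0, 0, -1, 0, 0, 104, 0, 0, 0, -1, 0, 0, 114, 0, 0, 0, -1, 0, 0, 118, 0, 0, 0, -1, 0, 0, 118, 0, 0, 0, -1])

```text
clock: 39.33
position: [0.6719, 0.1573, 0.1551]
eef_rot: [[-0.992, 0.124, 0.002], [0.124, 0.992, 0.0], [-0.002, 0.001, -1.0]]
wrist_force: [0.7, -0.4, -1.0]
opening: 0.033
finger_force: 39.9
```

Emit:
jog_arm(plan=[-3, -6, 0, 0, 0, 0, -1, -9, -18, 0, 0, 0, 0, -1, -18, -37, 0, 0, 0, 0, -1, -30, -62, 0, 0, 0, 0, -1, -43, -89, 0, 0, 0, 0, -1, -56, -116, 0, 0, 0, 0, -1, -69, -143, 0, 0, 0, 0, -1, -82, -170, 0, 0, 0, 0, -1, -95, -197, 0, 0, 0, 0, -1, -108, -224, 0, 0, 0, 0, -1, -121, -251, 0, 0, 0, 0, -1, -134, -278, 0, 0, 0, 0, -1, -147, -305, 0, 0, 0, 0, -1, -160, -332, 0, 0, 0, 0, -1, -172, -357, 0, 0, 0, 0, -1, -182, -378, 0, 0, 0, 0, -1, -189, -393, 0, 0, 0, 0, -1, -194, -403, 0, 0, 0, 0, -1, -194, -403, 0, 0, 0, 0, -1, -194, -403, 0, 0, 0, 0, -1])

```text
clock: 41.0
position: [0.4771, -0.2455, 0.1532]
eef_rot: [[-0.992, 0.125, -0.001], [0.125, 0.992, 0.001], [0.001, 0.001, -1.0]]
wrist_force: [0.8, 1.2, -1.4]
opening: 0.0331
finger_force: 40.0
```

Emit:
jog_arm(plan=[0, 0, -8, 0, 0, 0, -1, 0, 0, -22, 0, 0, 0, -1, 0, 0, -40, 0, 0, 0, -1, 0, 0, -58, 0, 0, 0, -1, 0, 0, -76, 0, 0, 0, -1, 0, 0, -92, 0, 0, 0, -1, 0, 0, -103, 0, 0, 0, -1, 0, 0, -109, 0, 0, 0, -1, 0, 0, -112, 0, 0, 0, -1, 0, 0, -114, 0, 0, 0, -1, 0, 0, -115.5, 0, 0, 0, -1, 0, 0, -116.5, 0, 0, 0, -1, 0, 0, -117.5, 0, 0, 0, -1, 0, 0, -117.5, 0, 0, 0, -1])

```text
clock: 42.17
position: [0.4779, -0.246, 0.037]
eef_rot: [[-0.992, 0.125, 0.001], [0.125, 0.992, -0.001], [-0.001, -0.001, -1.0]]
wrist_force: [-0.0, -0.2, 0.0]
opening: 0.033
finger_force: 40.2
```

Emit:
jog_arm(plan=[0, 0, -1, 0, 0, 0, -1, 0, 0, -1, 0, 0, 0, -1, 0, 0, -1, 0, 0, 0, 1, 0, 0, -1, 0, 0, 0, 1, 0, 0, -1, 0, 0, 0, 1, 0, 0, -1, 0, 0, 0, 1, 0, 0, -1, 0, 0, 0, 1, 0, 0, -1, 0, 0, 0, 1, 0, 0, -1, 0, 0, 0, 1, 0, 0, 15, 0, 0, 0, 1, 0, 0, 45, 0, 0, 0, 1, 0, 0, 85, 0, 0, 0, 1, 0, 0, 125, 0, 0, 0, 1, 0, 0, 150, 0, 0, 0, 1])

```text
clock: 43.33
position: [0.4783, -0.2462, 0.191]
eef_rot: [[-0.992, 0.124, 0.004], [0.124, 0.992, -0.003], [-0.005, -0.002, -1.0]]
wrist_force: [0.1, -0.0, 1.3]
opening: 0.0853
finger_force: 0.0
```

Emit:
jog_arm(plan=[-110, 380, 50, 0, 0, 0, 1, -110, 380, 50, 0, 0, 0, 1, -110, 380, 50, 0, 0, 0, 1, -110, 380, 50, 0, 0, 0, 1, -110, 380, 50, 0, 0, 0, 1, -110, 380, 50, 0, 0, 0, 1, -110, 380, 50, 0, 0, 0, 1, -110, 380, 50, 0, 0, 0, 1, -110, 380, 50, 0, 0, 0, 1, -110, 380, 50, 0, 0, 0, 1, -110, 380, 50, 0, 0, 0, 1, -110, 380, 50, 0, 0, 0, 1, -110, 380, 50, 0, 0, 0, 1])

```text
clock: 44.42
position: [0.3675, 0.1339, 0.2361]
eef_rot: [[-0.992, 0.124, -0.0], [0.124, 0.992, -0.0], [0.0, -0.0, -1.0]]
wrist_force: [-0.1, -0.6, -0.3]
opening: 0.0852
finger_force: 0.0
```

Run:
```python
from h import *
s=r.get_state();print(s['position'],s['clock'])
for n in('top','side'):
    c=r.camera(n);cv2.imwrite(f'pics/{n}9.png',c['img'][:,:,::-1])
    P=cloud(n)
    for q,c,H in(('sq',(.456,.288),.094),('slim',(.477,-.246),.099),('jar',(.493,-.018),.087),('flask',(.637,-.1305),.094)):
        Q=near(P,c,.05,H,.12)
        print(n,q,rect(Q)[1:] if len(Q)>20 else len(Q),np.percentile(Q[:,2],97) if len(Q) else '')
```

```text
[0.36753843 0.13391472 0.2361392 ] 44.4167
top sq (array([457.2, 287. ]), 26.3) 0.10210693898473168
top slim (array([ 477.2, -245.8]), 22.2) 0.10817953182355157
top jar (array([493.4, -18.1]), 52.6) 0.095036630261998
top flask (array([ 636.4, -130.6]), 22.0) 0.10373242595889808
side sq (array([455.4, 288.2]), 26.8) 0.10163014445228374
side slim (array([ 477.4, -243. ]), 22.9) 0.10750279377609617
side jar (array([492.8, -16.2]), 55.3) 0.09453549225646762
side flask (array([ 637.6, -128.7]), 24.4) 0.1034103971727979
```

View pics/side9.png

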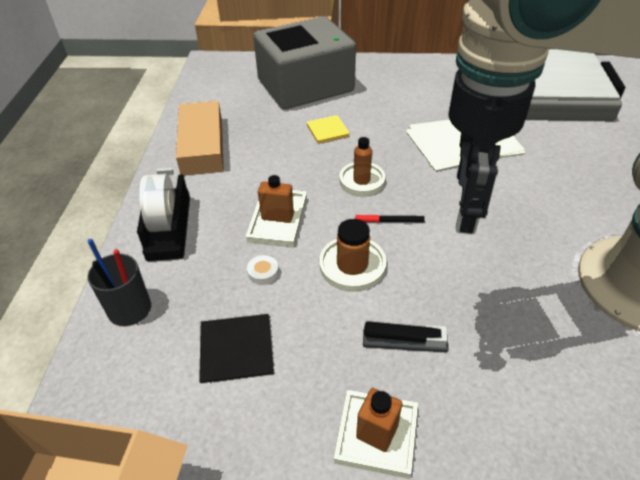

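The side view shows all four pieces upright and centred in their own trays: jar (353,250), flask (277,202), slim bottle (362,165) and square bottle (380,420). The mat is empty, the tape hasn't moved and the arm is clear.

```bash
python3 -c "from bench import r;print(r.close_job())"
```

```text
the job is handed in; nothing more can be done
None
```

All four glass pieces now stand upright in their own trays, each within about 3 mm of the centre by the last camera check; the tape roll was left where it lay, and I handed the job in after about 45 s of robot time (no verdict came back).

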